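Park and fold out the slicer carriage for cleaning

ROBOT

A 7-joint arm with a two-finger parallel gripper is mounted at the origin on the work surface. World frame = base frame: x ahead of the robot, y to its left, z up, the work surface at z = 0. Lengths are in m, angles in rad, forces in N, time in s.
With the tool pointing down it reaches from about 0.425 to 0.875 m from the base axis. Payload 4.7 kg.
Tool frame: the origin (TCP) lies between the finger pads; the fingertips stand 14 mm ahead of it and the grasp point (between the pads) lies 5 mm behind it; z points along the fingers, y is the line along which they close (so a half turn about z gives the same grasp; the last joint's range is limited). The gripper opens to 87 mm and grips with 3 to 60 N. Pads are 19 mm wide; open, the fingers measure 117 mm over their backs; the gripper's body (75 mm by 190 mm) begins 51 mm behind the grasp point.
Start: joints at [1.225, 0.321, -0.07, 1.45, 0.023, 1.371, -0.057], TCP at [0.229, -0.608, 0.237] pointing down, gripper open.
Joint ranges: [-2.86, 2.86], [-0.3, 2.09], [-1.38, 1.24], [0.06, 2.45], [-1.56, 4.7], [0.09, 2.05], [-2.69, 2.69]. Speed limits (rad/s): [2.57, 2.57, 3.14, 3.14, 3.14, 3.14, 3.14].

INTERFACE

Orientations are given as a rotation vector (axis times angle).
In Python, from bench import ctrl gives the robot as it stands.
- The arm moves only by the tool step_arm, never from a script. Its argument "commands" is a list of rows, each an object with "travel": the shift along the tool's x, y, z in m, a list of three; "turn": the turn, a rotation vector about the tool's x, y, z in degrees, a list of three. A call has 1 to 5 rows; each row is the pose to reach, as a shift and turn from the pose commanded when the call began, along the tool's axes at that moment; what a row does not reach only later rows make up. A row lasts 1/10 s, in which the tool goes at most 50 mm and 8.59 degrees, less where a joint would pass 70% of its speed; a pose out of reach is approached as far as the arm can. A call with a gripper value outside its range is refused whole. "gripper" is the opening, from 0 (shut) to 1 (fully open), set as the call begins (left out, the last holds). The fingers move at their own pace and stop on an object; "force" is the grip in N (left out, the last holds). Time passes only in rows, so rows that repeat a pose let the fingers close. It gives the time, the measured TCP pose, the force, the opening and the grip force at its end, in the units of the state.
- ctrl.get_state(): the state, without advancing time (a new reading comes with each control period).
- ctrl.get_image(name): name is "scene" or "top" or "wrist"; returns the picture (384x512x3 uint8, red, green, blue); there is no depth.
- ctrl.camera_model(name): a dict with "fx", "fy", "cx", "cy" (pixels), "R" (3x3) and "t" (3): a world point X has camera coordinates R X + t; the wrist camera has in their place "T_tool_cam" (4x4, takes a point from camera to tool coordinates, whose origin is the TCP and whose axes are the flange's). Camera axes: x right, y down, z forward; pixel columns grow to the right and rows downward; lengths in m; the calibration is good to about 2 mm. A picture is of the moment at which its call begins: read the wrist's pose just before it. camera_model takes no time and is no camera call.
- ctrl.close_job(): hands the job in; it is judged then, once.
The state is a dict: "time": time; "joint_positions": joint angles; "qd": joint speeds; "joint_torque": joint torques, N m; "position": TCP position; "tool_rot": TCP orientation; "ft_force": force on the tool from outside, world axes, zero at the start; "torque": the same for the moment, N m; "grip_width": opening from 0.0 (shut) to 1.0 (fully open); "grip_force": force on a finger pad.
Only numpy, scipy, OpenCV 4.12 (cv2) and the standard library are available. Lean on these libraries where they do the work, as an engineer would, in place of code of your own. Each camera call takes 0.05 s, during which the arm holds its last target. There are 200 camera calls.

TASK

Make the meat slicer ready for cleaning: bring its carriage fully home towards you, throw the thickness lever past zero all the way to its lock position, then tip the meat table out from the blade until it lies back on its stop. The three are interlocked, so each can be finished only once the one before is fully home: if one is blocked, do not force it but see to the one before. Keep off the blade and leave the other things around it where they are.

Things in the scene. Friction and masses are not known exactly. Their poses are not given: they have to be found in the camera images.
- slicer: Meat slicer, red housing, 250 mm upright blade, fixed to the counter; about 470 x 415 mm, 370 mm high. Origin: on the counter under the middle of its base. Its x axis points away from the operator (the robot, on its -x side; turned up to 0.22 rad), y to the left, z up. Slicer coordinates below: this frame, mm (x, y, z). Blade and gauge plate stand along x at y = 0 (gauge plate x -173 to -61, up to z 239).
- meat_table_mid (a point): Middle of the top of the meat table, a level steel plate 200 x 148 mm on the carriage; slicer (-100, -89, 116) with the carriage home. 45 mm fence along its outer (-y) edge; product pusher on its far outer part (x -66 to -10, y -134 to -126 with the carriage home, up to z 175); upright black handle on its near outer part.
- tip_axis (a point): Point on the carriage rod on which the meat table slides and tips: slicer (-100, -165, 75) with the carriage home. The steel rod, 18 mm thick, runs along the slicer's x axis.
- carriage (a joint): Slide of the carriage along the slicer's x axis, m: 0 = fully home, towards the operator (against a stop); grows as it moves away, up to 0.20. Starts 0.03 to 0.085. Moves with 2 to 4 N, stays where left. Cannot move while the lever is in lock.
- lever_pivot (a point): Pivot of the thickness lever, slicer (-238, 60, 80); its axis runs along the slicer's x axis. The lever stands up from it, in front of the operator's end of the slicer.
- lever (a joint): Turn of the thickness lever, rad: 0 = lock (against a stop), 0.25 = zero (long mark on the quadrant, gauge plate level with the blade), 1.2 = thickest slice. The lever leans (0.6 minus this value) rad from upright towards the slicer's +y: it is thrown to lock by pushing it to +y. About 2 N at the grip; stays where left. It stops dead at zero (0.23 or so) unless the carriage is within 4 mm of home.
- meat_table (a joint): Tip of the meat table outwards (its top goes to the slicer's -y) about the carriage rod, rad: 0 = level, 0.85 = lying back on its stop. Takes 3 to 5 N at the handle; past about 0.6 it falls on to its stop by itself, let go earlier it falls back level. Blocked unless the lever is within about 0.08 of lock.
- lever_grip (a point): Middle of the lever's black grip (27 mm thick, 62 mm long, along the lever), 97 mm from the pivot; the lever's rounded end is 128 mm from the pivot and rises to z 208 as it passes upright. The steel stem below the grip is 13 mm thick. 25 mm and more free on both sides.
- handle (a point): Middle of the black handle that stands on the meat table: 33 mm thick, 86 mm tall (z 157 to 243 when level) on a 20 mm stem. With the carriage home and the table level it is at (-140, -132, 200). It tips with the table about the rod (y -165, z 75). Free on its far (+x) and blade (+y) sides for pushing from there.
- blade: The round blade, 250 mm across, upright in the slicer's x-z plane; origin at its centre, slicer (70, 0, 195). Keep off it.
- jar: Amber glass jar, 72 mm across, 110 mm tall, to the left before the slicer. Leave it standing.
- tongs: Steel tongs lying flat, 210 mm long, to the right before the slicer. Leave them.
- tub: White plastic tub, 100 mm across, 75 mm tall, to the right of the carriage. Leave it standing.
- oil: Green oil bottle, 68 mm across, 240 mm tall, to the right of the slicer's middle. Leave it standing.
- board: Cutting board 220 x 150 mm with a piece of sausage on it, left of the slicer's near half. Leave it.

How it is judged:
On the way, in this order (a step that is already met when the one before it is completed fails the run):
1. the carriage is fully home (value of joint carriage below 0.005 m), for 0.1 s.
2. the lever is in lock with the carriage home (value of joint lever below 0.09 rad and value of joint carriage below 0.006 m), for 0.1 s.
At the end, for the whole second after the job is handed in: The meat table lies back on its stop (tipped more than 0.75 of its 0.85 rad) and is at rest, the thickness lever is in lock (within 0.11 rad) and the carriage is home (within 6 mm) (value of joint meat_table above 0.75 rad and value of joint lever below 0.11 rad and value of joint carriage below 0.006 m and velocity of joint meat_table between -0.05 and 0.05 rad/s); the robot touches nothing.
It fails at once if the blade is touched (contact force between any of the arm, the fingers and blade above 1 N).
It fails at once if the slicer is forced: pushed with more than 80 N (contact force between any of the arm, the fingers and slicer above 80 N).
It fails at once if a bystander is moved by more than 3 cm or knocked over (distance of any of jar, tongs, tub, oil, board from where it was at the start of the episode above 0.03 m or angle between any of jar, tub, oil's own z axis and vertical above 0.5 rad).
It also fails if it takes over 64 s, if anything falls off the work surface, if the arm or the gripper's body presses on something with over 40 N, if the wrist force passes 120 N, or if a joint passes its speed limit or range.

## Working session

There is one attempt and no reset: what is moved stays moved. The work goes in short steps, Python scripts to look and compute and a tool call to move; the robot and the scene stay as the last step left them, time stands still between calls to the robot, and variables do not carry over. Pictures are saved under pics/ and viewed, at most 10 in all, crops included, and the job is handed in when it is done.

Besides the shell and the picture viewer there is one more tool, called as name(argument=value, ...), one argument or row to a line, values as JSON. step_arm: Moves the arm, as the interface text tells. Its arguments: {"type":"object","properties":{"commands":{"type":"array"},"gripper":{"type":"number"},"force":{"type":"number"}},"required":["commands"]}

```bash
mkdir -p pics; ls; python3 - <<'E'
from bench import ctrl
import cv2,numpy as np
s=ctrl.get_state();print(s)
for n in("scene","top"):
    im=ctrl.get_image(n);cv2.imwrite(f"pics/{n}0.png",im[:,:,::-1]);print(n,ctrl.camera_model(n))
print(ctrl.camera_model("wrist"))
E
```

```text
pics
{'time': 0.0, 'joint_positions': array([ 1.22512241,  0.32183886, -0.07006769,  1.45165817,  0.02258613,
        1.37081792, -0.05686196]), 'qd': array([ 7.46581016e-04,  5.81377861e-05, -3.40938100e-04, -1.36854636e-03,
       -7.49938289e-04,  4.98351073e-04, -9.20894697e-04]), 'joint_torque': array([ 4.55195513e-04, -4.91289890e+01, -4.03510798e-01, -3.12526703e+01,
       -6.38734270e-02,  4.39544418e-02,  1.82615640e-04]), 'position': array([ 0.22860357, -0.60790973,  0.23545951]), 'tool_rot': array([-3.08902996e+00, -5.61827230e-01,  6.82722331e-04]), 'ft_force': array([ 0.17499181, -0.62537495,  0.01894608]), 'torque': array([ 0.04376342, -0.01245254,  0.00266725]), 'grip_force': 0.0, 'grip_width': 0.9965035958813199}
scene {'fx': 468.8549979140254, 'fy': 468.8549979140254, 'cx': 259.42518053442814, 'cy': 184.92315351009103, 'R': array([[ 0.90627674,  0.42265825,  0.00474091],
       [ 0.2995656 , -0.63434403, -0.71264865],
       [-0.29819947,  0.64727711, -0.70150511]]), 't': array([-0.53705976, -0.06532945,  1.66471339])}
top {'fx': 475.4845537842473, 'fy': 475.4845537842473, 'cx': 259.3001908377396, 'cy': 191.91878673957163, 'R': array([[-0.00641377, -0.9996355 ,  0.02622444],
       [-0.99243671,  0.00314822, -0.12271705],
       [ 0.12258976, -0.02681317, -0.99209516]]), 't': array([-0.00628344,  0.58345696,  1.33512796])}
{'fx': 288.1467359264354, 'fy': 288.1467359264354, 'cx': 254.99464662853302, 'cy': 188.41199144896575, 'T_tool_cam': array([[-2.92728023e-05, -9.70562719e-01, -2.40848515e-01,
         6.42748859e-02],
       [ 9.99999996e-01, -7.27932198e-06, -9.22063545e-05,
        -2.73839625e-04],
       [ 8.77388362e-05, -2.40848517e-01,  9.70562715e-01,
        -1.49095976e-01],
       [ 0.00000000e+00,  0.00000000e+00,  0.00000000e+00,
         1.00000000e+00]])}
```

View pics/scene0.png

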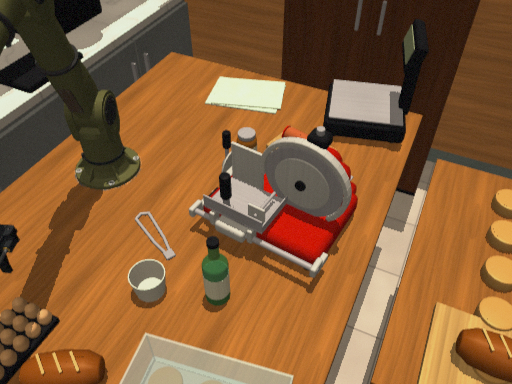

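View pics/top0.png

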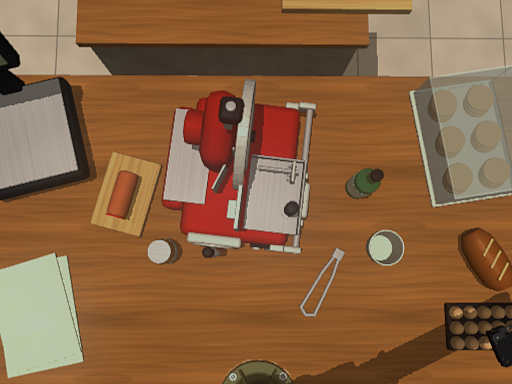

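The scene shows the lever at (227,138), the handle at (225,185) and the blade hub at (300,185). The top view shows the lever knob at (208,253), the handle top at (291,209), and the rod running from (299,249) to (306,104). I'll zoom in for the pose.

```bash
cat > h.py <<'E'
from bench import ctrl
import cv2,numpy as np
from scipy.spatial.transform import Rotation as Ro
def ray(n,u,v):
    c=ctrl.camera_model(n);R=c["R"];o=-R.T@c["t"]
    return o,R.T@np.array([(u-c["cx"])/c["fx"],(v-c["cy"])/c["fy"],1])
def onz(n,u,v,z):
    o,d=ray(n,u,v);return o+d*(z-o[2])/d[2]
def tri(a,b):
    A=[];B=[]
    for o,d in(ray("scene",*a),ray("top",*b)):
        d=d/np.linalg.norm(d);P=np.eye(3)-np.outer(d,d);A.append(P);B.append(P@o)
    return np.linalg.lstsq(np.vstack(A),np.hstack(B),rcond=None)[0]
def proj(n,X):
    c=ctrl.camera_model(n);p=c["R"]@X+c["t"];return np.array([c["fx"]*p[0]/p[2]+c["cx"],c["fy"]*p[1]/p[2]+c["cy"]])
E
python3 - <<'E'
import cv2,numpy as np
a=cv2.imread("pics/top0.png")[70:270,150:325];b=cv2.imread("pics/scene0.png")[115:280,180:365]
a=cv2.resize(a,None,fx=3,fy=3,interpolation=2)[:,:]
cv2.imwrite("pics/topz.png",a)
b=cv2.resize(b,None,fx=3.5,fy=3.5,interpolation=2);cv2.imwrite("pics/scz.png",b)
E
```

```text
(no output)
```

View pics/topz.png

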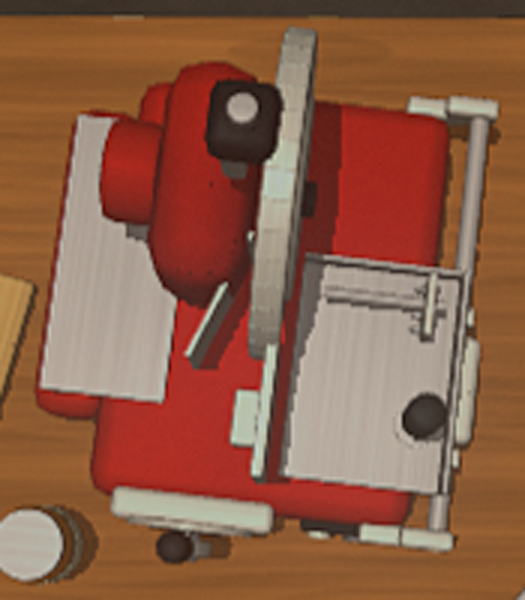

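View pics/scz.png

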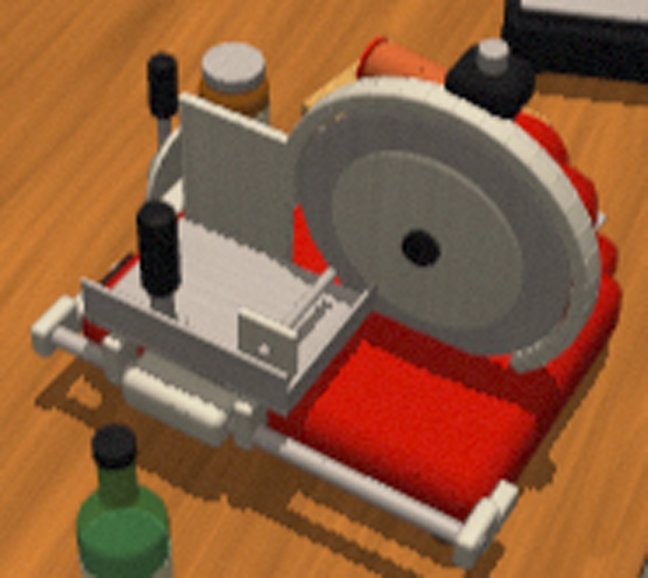

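```bash
python3 - <<'E'
from h import *
T=lambda x,y:(150+x/3,70+y/3)
S=lambda x,y:(180+x/3.5,115+y/3.5)
n=onz("top",*T(440,520),.078);f=onz("top",*T(481,125),.078)
d=f-n;yaw=np.arctan2(d[1],d[0]);print("rod",n,f,yaw)
n2=onz("scene",*S(65,335),.078);f2=onz("scene",*S(465,530),.078);d2=f2-n2
print("rod sc",n2,f2,np.arctan2(d2[1],d2[0]))
print("blade", [onz("scene",*S(420,247),.195)])
print("gauge corner sc",onz("scene",*S(182,93),.239))
print("gauge corner top",onz("top",*T(258,478),.239))
print("handle top",tri(S(157,207),T(425,412)),onz("top",*T(425,412),.243),onz("scene",*S(157,207),.243))
print("lever end",tri(S(161,58),T(175,547)))
for k,p in dict(jar=(30,545)).items(): print(k,onz("top",*T(*p),.11))
print("tub",onz("top",385,247,.075),"oil",onz("top",373,176,.24),"tongs",onz("top",340,252,.01),onz("top",308,313,.01))
ex=d/np.linalg.norm(d);ex=np.array([np.cos(yaw),np.sin(yaw)]);ey=np.array([-ex[1],ex[0]])
for w,s in ((onz("scene",*S(420,247),.195),(70,-8)),(onz("scene",*S(182,93),.239),(-173,0)),(onz("top",*T(258,478),.239),(-173,0)),(n,(None,-165))):
    if s[0] is None: print("y only",w[:2]@ey+.165);continue
    o=w[:2]-ex*s[0]/1e3-ey*s[1]/1e3;print("origin",o,o@ex,o@ey)
E
```

```text
rod [ 0.43474209 -0.11032844  0.078     ] [ 0.80924537 -0.15557233  0.078     ] -0.12022773157184695
rod sc [ 0.43934526 -0.10547112  0.078     ] [ 0.82160914 -0.15006643  0.078     ] -0.11613609669780338
blade [array([0.71252216, 0.01154267, 0.195     ])]
gauge corner sc [0.47548564 0.05587239 0.239     ]
gauge corner top [0.46703644 0.05354969 0.239     ]
handle top [ 0.52187171 -0.08117033  0.24116213] [ 0.51970408 -0.08223349  0.243     ] [ 0.52483091 -0.08156006  0.243     ]
lever end [0.4144012  0.12416835 0.20729834]
jar [0.41434382 0.25923181 0.11      ]
tub [ 0.42316866 -0.35668917  0.075     ] oil [ 0.59705569 -0.28558142  0.24      ] tongs [ 0.40993969 -0.24329126  0.01      ] [ 0.23768262 -0.14671593  0.01      ]
origin [0.64398697 0.0278806 ] 0.635994303893492 0.1049180402875349
origin [0.64723681 0.03512307] 0.6383520349989105 0.11249800804483666
origin [0.63878761 0.03280037] 0.6302424080844857 0.10917869244903282
y only 0.10761020870546517
```

step_arm(
  commands=[
    {"travel":[0.46,-0.39,-0.12],"turn":[0,0,27.3]},
    {"travel":[0.46,-0.39,-0.12],"turn":[0,0,27.3]},
    {"travel":[0.46,-0.39,-0.12],"turn":[0,0,27.3]},
    {"travel":[0.46,-0.39,-0.12],"turn":[0,0,27.3]},
    {"travel":[0.46,-0.39,-0.12],"turn":[0,0,27.3]},
  ],
  gripper=1,
)

```text
time: 0.6
position: [0.3482, -0.3928, 0.2852]
tool_rot: [-3.136, 0.184, 0.001]
ft_force: [1.0, -0.7, 1.0]
grip_width: 1.0
grip_force: 0.0
```

```bash
cat >> h.py <<'E'
O=np.array([.643,.031,0]);YAW=-.118
RS=Ro.from_euler('z',YAW)
DOWN=RS*Ro.from_rotvec([np.pi,0,0])   # tool x along slicer x, tool z down
def go(*pts):
    """travel/turn in the tool frame from the measured pose to slicer points (mm); prints where the TCP is"""
    s=ctrl.get_state();R=Ro.from_rotvec(s["tool_rot"]);p=s["position"]
    print("t",s["time"],"slicer",(RS.inv().apply(p-O)*1e3).round(1),"F",RS.inv().apply(s["ft_force"]).round(1),"turn",(R.inv()*DOWN).as_rotvec(degrees=True).round(2))
    for q in pts: print(q,"travel",R.inv().apply(O+RS.apply(np.array(q)/1e3)-p).round(4))
E
python3 -c "
from h import *
go((-108,-125,330),(-108,-125,207))"
```

```text
t 0.6 slicer [-242.8 -455.5  285.2] F [ 1.1 -0.6  1. ] turn [-0.01  0.03  0.03]
(-108, -125, 330) travel [ 0.135  -0.3305 -0.0448]
(-108, -125, 207) travel [ 0.135  -0.3305  0.0782]
```

step_arm(
  commands=[
    {"travel":[0.135,-0.33,-0.045]},
    {"travel":[0.135,-0.33,-0.045]},
    {"travel":[0.135,-0.33,-0.045]},
    {"travel":[0.135,-0.33,-0.045]},
    {"travel":[0.135,-0.33,-0.045]},
  ],
)

```text
$.commands[0]: bad value
```

step_arm(
  commands=[
    {"travel":[0.04,-0.097,-0.013]},
    {"travel":[0.04,-0.097,-0.013]},
    {"travel":[0.04,-0.097,-0.013]},
  ],
)

```text
$.commands[0]: bad value
```

```bash
python3 -c "
from h import *
go((-108,-125,330))
im=ctrl.get_image('wrist');cv2.imwrite('pics/w1.png',im[:,:,::-1])
go((-108,-125,207))"
```

```text
t 0.6 slicer [-242.8 -455.5  285.2] F [ 1.1 -0.6  1. ] turn [-0.01  0.03  0.03]
(-108, -125, 330) travel [ 0.135  -0.3305 -0.0448]
t 0.65 slicer [-237.  -446.5  287.5] F [2.8 6.9 0.7] turn [-0.21 -0.24  0.76]
(-108, -125, 207) travel [ 0.1329 -0.3195  0.0822]
```

View pics/w1.png

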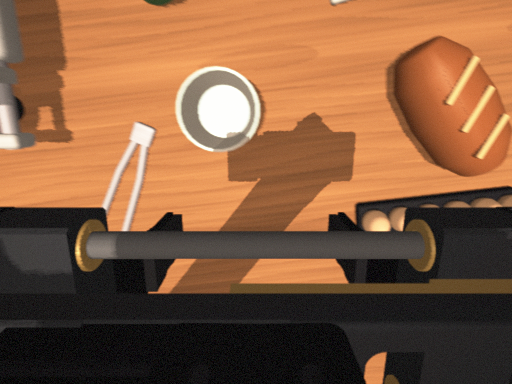

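That view was taken before the move: it shows only the tub at (218,108) and the tongs at (130,170). Each row needs a "turn".

step_arm(
  commands=[
    {"travel":[0.125,-0.31,-0.045],"turn":[0,0,0]},
    {"travel":[0.125,-0.31,-0.045],"turn":[0,0,0]},
    {"travel":[0.125,-0.31,-0.045],"turn":[0,0,0]},
    {"travel":[0.125,-0.31,-0.045],"turn":[0,0,0]},
    {"travel":[0.125,-0.31,-0.045],"turn":[0,0,0]},
  ],
)

```text
time: 1.15
position: [0.4669, -0.1757, 0.3186]
tool_rot: [3.136, -0.184, -0.0]
ft_force: [0.8, -0.2, -0.3]
grip_width: 1.0
grip_force: 0.0
```

step_arm(
  commands=[
    {"travel":[0.032,-0.08,-0.012],"turn":[0,0,0]},
    {"travel":[0.032,-0.08,-0.012],"turn":[0,0,0]},
    {"travel":[0.032,-0.08,-0.012],"turn":[0,0,0]},
  ],
)

```text
time: 1.45
position: [0.5098, -0.095, 0.3312]
tool_rot: [-3.134, 0.166, -0.003]
ft_force: [0.5, 0.3, 0.6]
grip_width: 0.998
grip_force: 0.0
```

```bash
python3 -c "
from h import *
im=ctrl.get_image('wrist');cv2.imwrite('pics/w2.png',im[:,:,::-1])
go((-108,-125,330),(-108,-125,207))"
```

```text
t 1.5 slicer [-118.3 -144.6  330.6] F [-0.2 -1.9  0.8] turn [-0.04 -0.02  0.44]
(-108, -125, 330) travel [ 0.0104 -0.0195  0.0006]
(-108, -125, 207) travel [ 0.0104 -0.0194  0.1236]
```

View pics/w2.png

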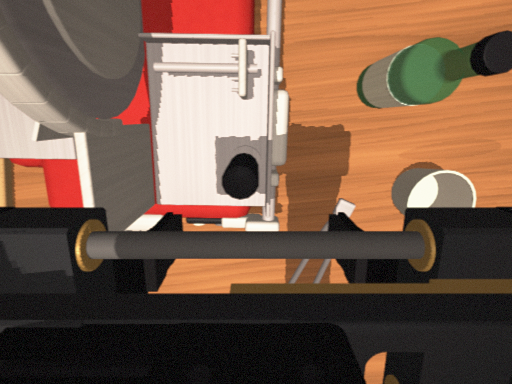

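The handle top shows at about (239,181), just ahead of the fingers. The blade is well to the left.

```bash
python3 -c "
from h import *
c=ctrl.camera_model('wrist');T=c['T_tool_cam'];s=ctrl.get_state();R=Ro.from_rotvec(s['tool_rot'])
o=s['position']+R.apply(T[:3,3]);d=R.apply(T[:3,:3]@np.array([(239-c['cx'])/c['fx'],(181-c['cy'])/c['fy'],1]))
h=o+d*(.243-o[2])/d[2];h=RS.inv().apply(h-O)*1e3;print(h)
go((h[0],h[1],330),(h[0],h[1],207))"
```

```text
[-106.42772971 -131.20416408  243.        ]
t 1.5 slicer [-118.3 -144.6  330.6] F [-0.2 -1.9  0.8] turn [-0.04 -0.02  0.44]
(np.float64(-106.42772970573857), np.float64(-131.2041640752728), 330) travel [ 0.012  -0.0133  0.0006]
(np.float64(-106.42772970573857), np.float64(-131.2041640752728), 207) travel [ 0.0119 -0.0132  0.1236]
```

step_arm(
  commands=[
    {"travel":[0.012,-0.013,0.0],"turn":[0,0,0.4]},
    {"travel":[0.012,-0.013,0.04],"turn":[0,0,0.4]},
    {"travel":[0.012,-0.013,0.08],"turn":[0,0,0.4]},
    {"travel":[0.012,-0.013,0.122],"turn":[0,0,0.4]},
    {"travel":[0.012,-0.013,0.122],"turn":[0,0,0.4]},
  ],
)

```text
time: 2.0
position: [0.5161, -0.0915, 0.2024]
tool_rot: [-3.134, 0.198, 0.019]
ft_force: [-1.1, -0.1, -0.9]
grip_width: 0.998
grip_force: 0.0
```

step_arm(
  commands=[
    {"travel":[0,0,0],"turn":[0,0,0]},
    {"travel":[0,0,0],"turn":[0,0,0]},
    {"travel":[0,0,0],"turn":[0,0,0]},
    {"travel":[0,0,0],"turn":[0,0,0]},
    {"travel":[0,0,0],"turn":[0,0,0]},
  ],
  gripper=0,
  force=10,
)

```text
time: 2.5
position: [0.5215, -0.0902, 0.2096]
tool_rot: [3.135, -0.194, 0.003]
ft_force: [-1.0, -0.0, 0.2]
grip_width: 0.634
grip_force: 0.0
```

```bash
python3 -c "
from h import *
go((-140,-132,207))"
```

```text
t 2.5 slicer [-106.3 -134.7  209.6] F [-1.  -0.1  0.2] turn [ 0.03 -0.1  -0.32]
(-140, -132, 207) travel [-0.0337 -0.0025  0.0025]
```

Still closing.

step_arm(
  commands=[
    {"travel":[0,0,0],"turn":[0,0,0]},
    {"travel":[0,0,0],"turn":[0,0,0]},
    {"travel":[0,0,0],"turn":[0,0,0]},
    {"travel":[0,0,0],"turn":[0,0,0]},
    {"travel":[0,0,0],"turn":[0,0,0]},
  ],
)

```text
time: 3.0
position: [0.5222, -0.0842, 0.2093]
tool_rot: [-3.129, 0.187, -0.002]
ft_force: [0.5, 11.2, 4.0]
grip_width: 0.376
grip_force: 10.0
```

step_arm(
  commands=[
    {"travel":[-0.008,0,0],"turn":[0,0,0]},
    {"travel":[-0.016,0,0],"turn":[0,0,0]},
    {"travel":[-0.022,0,0],"turn":[0,0,0]},
    {"travel":[-0.028,0,0],"turn":[0,0,0]},
    {"travel":[-0.032,0,0],"turn":[0,0,0]},
  ],
)

```text
time: 3.5
position: [0.4921, -0.0805, 0.2092]
tool_rot: [-3.129, 0.187, -0.01]
ft_force: [7.2, 11.0, -2.5]
grip_width: 0.374
grip_force: 10.0
```

```bash
python3 -c "
from h import *
go((-140,-132,207));print(ctrl.get_state()['grip_width'])"
```

```text
t 3.5 slicer [-136.8 -128.5  209.2] F [ 5.9 11.8 -2.5] turn [-0.42 -0.32 -0.08]
(-140, -132, 207) travel [-0.0033  0.0035  0.0022]
0.3742734552342051
```

step_arm(
  commands=[
    {"travel":[-0.002,0.003,0],"turn":[0,0,0]},
    {"travel":[-0.004,0.005,0],"turn":[0,0,0]},
    {"travel":[-0.005,0.005,0],"turn":[0,0,0]},
    {"travel":[-0.005,0.005,0],"turn":[0,0,0]},
  ],
)

```text
time: 3.9
position: [0.4891, -0.0806, 0.2093]
tool_rot: [-3.124, 0.182, -0.017]
ft_force: [14.2, 18.3, -5.3]
grip_width: 0.377
grip_force: 10.0
```

```bash
python3 -c "
from h import *
go((-140,-132,207))"
```

```text
t 3.9 slicer [-139.7 -129.   209.3] F [12.  19.8 -5.3] turn [-0.77 -0.57  0.1 ]
(-140, -132, 207) travel [-0.0004  0.0031  0.0023]
```

step_arm(
  commands=[
    {"travel":[-0.002,-0.005,0],"turn":[0,0,0]},
    {"travel":[-0.004,-0.009,0],"turn":[0,0,0]},
    {"travel":[-0.005,-0.009,0],"turn":[0,0,0]},
    {"travel":[-0.005,-0.009,0],"turn":[0,0,0]},
  ],
)

```text
time: 4.3
position: [0.4842, -0.0791, 0.2094]
tool_rot: [-3.134, 0.191, -0.016]
ft_force: [11.6, 3.4, -4.9]
grip_width: 0.377
grip_force: 10.0
```

```bash
python3 -c "
from h import *
go((-140,-132,207))"
```

```text
t 4.3 slicer [-144.7 -128.1  209.4] F [11.1  4.8 -4.9] turn [-0.16 -0.58 -0.2 ]
(-140, -132, 207) travel [0.0047 0.0039 0.0024]
```

step_arm(
  commands=[
    {"travel":[-0.002,0,0],"turn":[0,0,0]},
    {"travel":[-0.004,0,0],"turn":[0,0,0]},
    {"travel":[-0.006,0,0],"turn":[0,0,0]},
    {"travel":[-0.006,0,0],"turn":[0,0,0]},
  ],
  force=20,
)

```text
time: 4.7
position: [0.4816, -0.0788, 0.2096]
tool_rot: [-3.133, 0.191, -0.029]
ft_force: [22.3, 1.2, -12.8]
grip_width: 0.37
grip_force: 20.0
```

```bash
python3 -c "
from h import *
go((-140,-132,207))
im=ctrl.get_image('top');cv2.imwrite('pics/top1.png',cv2.resize(im[130:270,180:330,::-1],None,fx=4,fy=4))
im=ctrl.get_image('scene');cv2.imwrite('pics/sc1.png',cv2.resize(im[115:280,180:365,::-1],None,fx=3.5,fy=3.5,interpolation=2))"
```

```text
t 4.7 slicer [-147.3 -128.   209.6] F [ 22.    3.8 -12.8] turn [-0.19 -1.05 -0.2 ]
(-140, -132, 207) travel [0.0073 0.004  0.0027]
```

View pics/sc1.png

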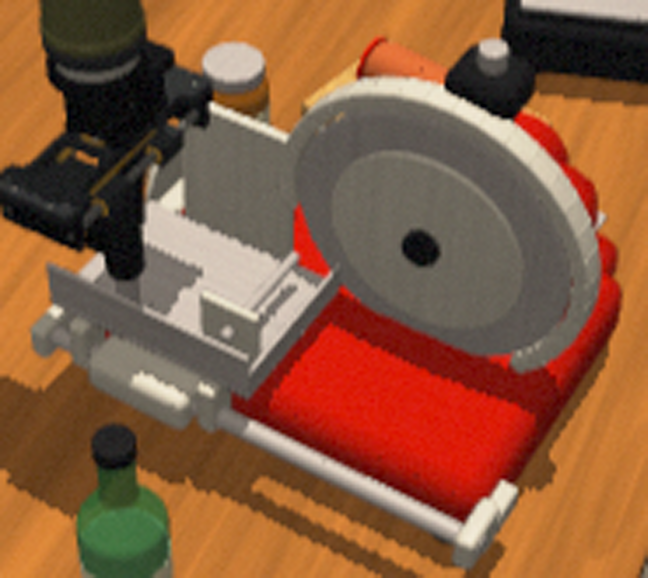

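The carriage slider is now against the near rod bracket at (45,330), and the force rose to 22 N with little motion, so it is home. Release and lift.

step_arm(
  commands=[
    {"travel":[0.003,0,0],"turn":[0,0,0]},
    {"travel":[0.003,0,0],"turn":[0,0,0]},
    {"travel":[0.003,0,0],"turn":[0,0,0]},
    {"travel":[0.003,0,0],"turn":[0,0,0]},
    {"travel":[0.003,0,0],"turn":[0,0,0]},
  ],
  gripper=0.75,
)

```text
time: 5.3
position: [0.4764, -0.0809, 0.2084]
tool_rot: [3.135, -0.195, -0.001]
ft_force: [0.8, -0.2, -0.8]
grip_width: 0.712
grip_force: 0.0
```

step_arm(
  commands=[
    {"travel":[0,0,0],"turn":[0,0,0]},
    {"travel":[0,0,0],"turn":[0,0,0]},
    {"travel":[0,0,0],"turn":[0,0,0]},
    {"travel":[0,0,0],"turn":[0,0,0]},
    {"travel":[0,0,0],"turn":[0,0,0]},
  ],
)

```text
time: 5.8
position: [0.4768, -0.0806, 0.2085]
tool_rot: [3.135, -0.194, -0.0]
ft_force: [-0.5, -0.4, -0.5]
grip_width: 0.748
grip_force: 0.0
```

step_arm(
  commands=[
    {"travel":[0,0,-0.03],"turn":[0,0,0]},
    {"travel":[0,0,-0.07],"turn":[0,0,0]},
    {"travel":[0,0,-0.11],"turn":[0,0,0]},
    {"travel":[0,0,-0.11],"turn":[0,0,0]},
    {"travel":[0,0,-0.11],"turn":[0,0,0]},
  ],
  gripper=0,
)

```text
time: 6.3
position: [0.4773, -0.0806, 0.3193]
tool_rot: [3.135, -0.194, 0.003]
ft_force: [0.5, 0.5, -0.5]
grip_width: 0.377
grip_force: 0.0
```

```bash
python3 -c "
from h import *
go((-246,20,320),(-246,20,170))"
```

```text
t 6.3 slicer [-151.4 -130.3  319.3] F [ 0.4  0.5 -0.5] turn [ 0.03 -0.11 -0.32]
(-246, 20, 320) travel [-0.0954 -0.1498 -0.0009]
(-246, 20, 170) travel [-0.0957 -0.1499  0.1491]
```

step_arm(
  commands=[
    {"travel":[-0.091,-0.15,0],"turn":[0,0,0]},
    {"travel":[-0.091,-0.15,0],"turn":[0,0,0]},
    {"travel":[-0.091,-0.15,0],"turn":[0,0,0]},
    {"travel":[-0.091,-0.15,0],"turn":[0,0,0]},
    {"travel":[-0.091,-0.15,0],"turn":[0,0,0]},
  ],
)

```text
time: 6.8
position: [0.403, 0.0832, 0.3174]
tool_rot: [3.135, -0.183, -0.002]
ft_force: [-0.3, 0.2, -1.1]
grip_width: 0.013
grip_force: 0.0
```

```bash
python3 -c "
from h import *
im=ctrl.get_image('wrist');cv2.imwrite('pics/w3.png',im[:,:,::-1])
go((-242,20,320),(-242,20,170))"
```

```text
t 6.85 slicer [-243.2   21.1  317.4] F [-0.5 -0.1  0.7] turn [ 0.1   0.06 -0.13]
(-242, 20, 320) travel [ 0.0012  0.0011 -0.0026]
(-242, 20, 170) travel [0.0014 0.0008 0.1474]
```

View pics/w3.png

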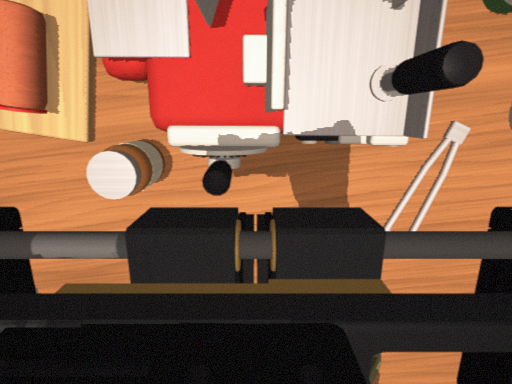

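The lever end shows at about (216,180), and the jar top is clear at (113,175).

```bash
python3 -c "
from h import *
c=ctrl.camera_model('wrist');T=c['T_tool_cam'];s=ctrl.get_state();R=Ro.from_rotvec(s['tool_rot'])
for u,v,z in((216,180,.203),(113,175,.11)):
  o=s['position']+R.apply(T[:3,3]);d=R.apply(T[:3,:3]@np.array([(u-c['cx'])/c['fx'],(v-c['cy'])/c['fy'],1]))
  h=o+d*(z-o[2])/d[2];print(RS.inv().apply(h-O)*1e3)"
```

```text
[-236.26282574   57.10414253  203.        ]
[-249.77874556  199.37840998  110.        ]
```

step_arm(
  commands=[
    {"travel":[0.004,0.01,0.03],"turn":[0,0,0]},
    {"travel":[0.004,0.01,0.07],"turn":[0,0,0]},
    {"travel":[0.004,0.01,0.11],"turn":[0,0,0]},
    {"travel":[0.004,0.01,0.15],"turn":[0,0,0]},
    {"travel":[0.004,0.01,0.15],"turn":[0,0,0]},
  ],
)

```text
time: 7.35
position: [0.4034, 0.067, 0.163]
tool_rot: [3.135, -0.197, -0.019]
ft_force: [-0.7, -0.0, -0.3]
grip_width: 0.007
grip_force: 0.0
```

```bash
python3 -c "
from h import *
go((-238,85,167))"
```

```text
t 7.35 slicer [-242.2    7.6  163. ] F [-0.7 -0.1 -0.3] turn [ 0.06  0.68 -0.44]
(-238, 85, 167) travel [ 0.0035 -0.0774 -0.0041]
```

Reach is fine. Push the lever to +y.

step_arm(
  commands=[
    {"travel":[0.002,-0.012,0],"turn":[0,0,0]},
    {"travel":[0.002,-0.024,0],"turn":[0,0,0]},
    {"travel":[0.002,-0.034,0],"turn":[0,0,0]},
    {"travel":[0.002,-0.044,0],"turn":[0,0,0]},
    {"travel":[0.002,-0.05,0],"turn":[0,0,0]},
  ],
)

```text
time: 7.85
position: [0.4168, 0.1185, 0.1694]
tool_rot: [3.135, -0.194, 0.002]
ft_force: [0.2, -2.0, 1.3]
grip_width: 0.003
grip_force: 1.1
```

```bash
python3 -c "
from h import *
go((-238,85,167))"
```

```text
t 7.85 slicer [-234.9   60.3  169.4] F [ 0.4 -2.   1.3] turn [ 0.02 -0.09 -0.33]
(-238, 85, 167) travel [-0.0032 -0.0247  0.0023]
```

step_arm(
  commands=[
    {"travel":[-0.002,-0.006,0],"turn":[0,0,0]},
    {"travel":[-0.002,-0.012,0],"turn":[0,0,0]},
    {"travel":[-0.002,-0.016,0],"turn":[0,0,0]},
    {"travel":[-0.002,-0.016,0],"turn":[0,0,0]},
  ],
)

```text
time: 8.25
position: [0.4155, 0.1354, 0.1683]
tool_rot: [-3.135, 0.193, 0.002]
ft_force: [-0.9, -0.4, -1.1]
grip_width: 0.005
grip_force: 0.1
```

step_arm(
  commands=[
    {"travel":[0,-0.003,0],"turn":[0,0,0]},
    {"travel":[0,-0.005,0],"turn":[0,0,0]},
    {"travel":[0,-0.005,0],"turn":[0,0,0]},
  ],
)

```text
time: 8.55
position: [0.4165, 0.1399, 0.1685]
tool_rot: [-3.135, 0.194, 0.0]
ft_force: [0.1, -0.0, -0.6]
grip_width: 0.004
grip_force: 0.4
```

```bash
python3 -c "
from h import *
go((-238,85,167))"
```

```text
t 8.55 slicer [-237.8   81.4  168.5] F [ 0.1 -0.  -0.6] turn [-0.01  0.01 -0.31]
(-238, 85, 167) travel [-0.0003 -0.0036  0.0015]
```

step_arm(
  commands=[
    {"travel":[0,-0.003,0],"turn":[0,0,0]},
    {"travel":[0,-0.006,0],"turn":[0,0,0]},
    {"travel":[0,-0.006,0],"turn":[0,0,0]},
  ],
)

```text
time: 8.85
position: [0.4174, 0.1462, 0.1687]
tool_rot: [-3.135, 0.193, -0.001]
ft_force: [0.7, -1.2, -0.4]
grip_width: 0.002
grip_force: 0.3
```

```bash
python3 -c "
from h import *
go((-238,85,167))
im=ctrl.get_image('scene');a=cv2.resize(im[95:215,170:280,::-1],None,fx=4.5,fy=4.5,interpolation=2)
cv2.imwrite('pics/sc2.png',a)"
```

```text
t 8.85 slicer [-237.5   87.8  168.7] F [ 0.8 -1.1 -0.4] turn [-0.03 -0.02 -0.29]
(-238, 85, 167) travel [-0.0004  0.0028  0.0017]
```

View pics/sc2.png

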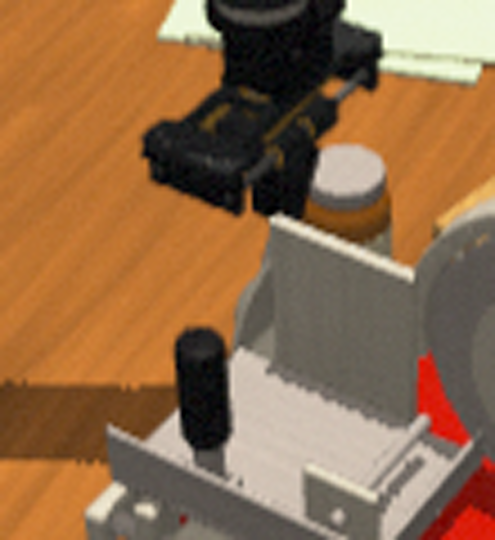

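The lever is hidden behind the fingers, the carriage is still home, and there is no stop force yet. Keep pushing gently.

step_arm(
  commands=[
    {"travel":[0,-0.003,0],"turn":[0,0,0]},
    {"travel":[0,-0.006,0],"turn":[0,0,0]},
    {"travel":[0,-0.006,0],"turn":[0,0,0]},
  ],
)

```text
time: 9.2
position: [0.418, 0.1509, 0.1685]
tool_rot: [3.134, -0.194, -0.0]
ft_force: [0.1, -4.0, 1.5]
grip_width: 0.007
grip_force: 1.6
```

step_arm(
  commands=[
    {"travel":[0,-0.003,0],"turn":[0,0,0]},
    {"travel":[0,-0.006,0],"turn":[0,0,0]},
    {"travel":[0,-0.006,0],"turn":[0,0,0]},
  ],
)

```text
time: 9.5
position: [0.4183, 0.152, 0.1682]
tool_rot: [3.126, -0.197, -0.004]
ft_force: [-2.1, -14.6, 5.0]
grip_width: 0.005
grip_force: 7.4
```

step_arm(
  commands=[
    {"travel":[0,-0.003,0],"turn":[0,0,0]},
    {"travel":[0,-0.004,0],"turn":[0,0,0]},
    {"travel":[0,-0.004,0],"turn":[0,0,0]},
  ],
)

```text
time: 9.8
position: [0.4184, 0.1525, 0.168]
tool_rot: [3.121, -0.2, -0.006]
ft_force: [-3.9, -21.2, 8.2]
grip_width: 0.006
grip_force: 11.3
```

step_arm(
  commands=[
    {"travel":[0,0.015,0],"turn":[0,0,0]},
    {"travel":[0,0.04,0],"turn":[0,0,0]},
    {"travel":[0,0.07,-0.03],"turn":[0,0,0]},
    {"travel":[0,0.07,-0.08],"turn":[0,0,0]},
    {"travel":[0,0.07,-0.13],"turn":[0,0,0]},
  ],
)

```text
time: 10.3
position: [0.4101, 0.0919, 0.2998]
tool_rot: [-3.134, 0.196, 0.0]
ft_force: [1.6, -0.2, 0.4]
grip_width: 0.007
grip_force: 0.0
```

step_arm(
  commands=[
    {"travel":[0,0,0],"turn":[0,0,0]},
    {"travel":[0,0,-0.02],"turn":[0,0,0]},
    {"travel":[0,0,-0.02],"turn":[0,0,0]},
  ],
)

```text
time: 10.6
position: [0.412, 0.0931, 0.3206]
tool_rot: [-3.134, 0.193, -0.007]
ft_force: [1.1, -0.7, -0.6]
grip_width: 0.006
grip_force: 0.0
```

```bash
python3 -c "
from h import *
go((-140,-132,320))
im=ctrl.get_image('wrist');cv2.imwrite('pics/w4.png',im[:,:,::-1])"
```

```text
t 10.6 slicer [-236.7   34.4  320.6] F [ 1.2 -0.6 -0.6] turn [-0.1  -0.26 -0.27]
(-140, -132, 320) travel [0.0975 0.166  0.0007]
```

View pics/w4.png

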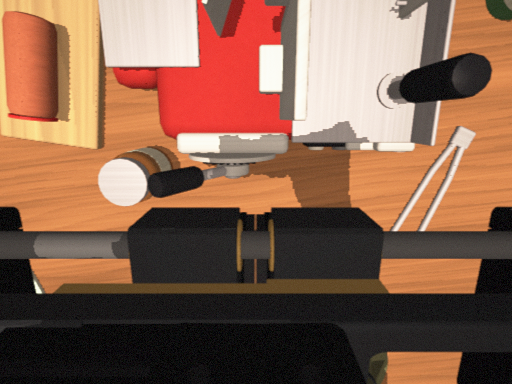

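The lever now leans strongly left, with its end at about (158,184). Check that against the lock position.

```bash
python3 -c "
from h import *
c=ctrl.camera_model('wrist');T=c['T_tool_cam'];s=ctrl.get_state();R=Ro.from_rotvec(s['tool_rot'])
for u,v,z in((158,184,.186),(158,184,.195),(468,76,.243)):
  o=s['position']+R.apply(T[:3,3]);d=R.apply(T[:3,:3]@np.array([(u-c['cx'])/c['fx'],(v-c['cy'])/c['fy'],1]))
  h=o+d*(z-o[2])/d[2];print(RS.inv().apply(h-O)*1e3)
go((-144,-80,320))"
```

```text
[-237.81762566  131.52430404  186.        ]
[-235.76401114  128.3911805   195.        ]
[-144.54830643 -122.90093797  243.        ]
t 10.65 slicer [-237.4   34.1  319.1] F [-1.  -0.3 -0.1] turn [-0.06 -0.13 -0.28]
(-144, -80, 320) travel [ 0.0939  0.1136 -0.0009]
```

The lever is in lock (end at y 132; at zero it would be about 106). Go to the blade side of the handle.

step_arm(
  commands=[
    {"travel":[0.093,0.114,0],"turn":[0,0,0]},
    {"travel":[0.093,0.114,0],"turn":[0,0,0]},
    {"travel":[0.093,0.114,0],"turn":[0,0,0]},
    {"travel":[0.093,0.114,0],"turn":[0,0,0]},
    {"travel":[0.093,0.114,0],"turn":[0,0,0]},
  ],
)

```text
time: 11.15
position: [0.4886, -0.0329, 0.3166]
tool_rot: [-3.133, 0.196, 0.005]
ft_force: [-0.3, 0.1, -0.7]
grip_width: 0.005
grip_force: 0.0
```

step_arm(
  commands=[
    {"travel":[0,0,0.04],"turn":[0,0,0]},
    {"travel":[0,0,0.08],"turn":[0,0,0]},
    {"travel":[0,0,0.109],"turn":[0,0,0]},
    {"travel":[0,0,0.109],"turn":[0,0,0]},
  ],
)

```text
time: 11.55
position: [0.4852, -0.0307, 0.2053]
tool_rot: [-3.135, 0.19, 0.013]
ft_force: [-0.2, 0.0, 0.3]
grip_width: 0.003
grip_force: 0.0
```

```bash
python3 -c "
from h import *
go((-145,-80,210),(-145,-190,210))"
```

```text
t 11.55 slicer [-149.4  -79.8  205.3] F [-0.2  0.   0.3] turn [-0.04  0.47 -0.16]
(-145, -80, 210) travel [ 0.0044  0.0002 -0.0047]
(-145, -190, 210) travel [ 0.0047  0.1102 -0.0048]
```

step_arm(
  commands=[
    {"travel":[0.002,0.012,0],"turn":[0,0,0]},
    {"travel":[0.002,0.024,0],"turn":[0,0,0]},
    {"travel":[0.002,0.036,0],"turn":[0,0,0]},
    {"travel":[0.002,0.046,0],"turn":[0,0,0]},
    {"travel":[0.002,0.056,0],"turn":[0,0,0]},
  ],
)

```text
time: 12.05
position: [0.4864, -0.0879, 0.2131]
tool_rot: [-3.134, 0.193, -0.01]
ft_force: [0.7, 5.3, 6.4]
grip_width: 0.004
grip_force: 3.1
```

```bash
python3 -c "
from h import *
go((-145,-190,210))"
```

```text
t 12.05 slicer [-141.6 -136.6  213.1] F [0.  5.3 6.4] turn [-0.11 -0.37 -0.29]
(-145, -190, 210) travel [-0.0032  0.0535  0.003 ]
```

It is tipping at 5 N. Continue.

step_arm(
  commands=[
    {"travel":[0,0.01,0],"turn":[0,0,0]},
    {"travel":[0,0.02,0],"turn":[0,0,0]},
    {"travel":[0,0.03,0],"turn":[0,0,0]},
    {"travel":[0,0.04,0],"turn":[0,0,0]},
    {"travel":[0,0.05,0],"turn":[0,0,0]},
  ],
)

```text
time: 12.55
position: [0.4774, -0.1394, 0.2097]
tool_rot: [3.135, -0.195, -0.0]
ft_force: [0.2, 1.6, -0.7]
grip_width: 0.006
grip_force: 0.4
```

step_arm(
  commands=[
    {"travel":[0,0.008,0],"turn":[0,0,0]},
    {"travel":[0,0.016,0],"turn":[0,0,0]},
    {"travel":[0,0.016,0],"turn":[0,0,0]},
  ],
)

```text
time: 12.85
position: [0.475, -0.1559, 0.2091]
tool_rot: [3.135, -0.198, -0.002]
ft_force: [-0.4, -0.1, -0.8]
grip_width: 0.006
grip_force: 0.0
```

```bash
python3 -c "
from h import *
go((-145,-190,210))
im=ctrl.get_image('scene');cv2.imwrite('pics/sc3.png',im[:,:,::-1])"
```

```text
t 12.85 slicer [-144.8 -205.4  209.1] F [-0.4 -0.1 -0.8] turn [ 0.03  0.07 -0.47]
(-145, -190, 210) travel [-0.0003 -0.0154 -0.0009]
```

step_arm(
  commands=[
    {"travel":[0,-0.008,-0.01],"turn":[0,0,0]},
    {"travel":[0,-0.008,-0.05],"turn":[0,0,0]},
    {"travel":[0,-0.008,-0.1],"turn":[0,0,0]},
    {"travel":[0,-0.008,-0.15],"turn":[0,0,0]},
    {"travel":[0,-0.008,-0.2],"turn":[0,0,0]},
  ],
)

```text
time: 13.4
position: [0.4766, -0.1443, 0.4125]
tool_rot: [3.135, -0.191, 0.002]
ft_force: [1.0, 0.5, 0.0]
grip_width: 0.006
grip_force: 0.0
```

step_arm(
  commands=[
    {"travel":[-0.15,0,0],"turn":[0,0,0]},
    {"travel":[-0.15,0,0],"turn":[0,0,0]},
    {"travel":[-0.15,0,0],"turn":[0,0,0]},
    {"travel":[-0.15,0,0],"turn":[0,0,0]},
    {"travel":[-0.15,0,0],"turn":[0,0,0]},
  ],
)

```text
time: 13.9
position: [0.3396, -0.1308, 0.4106]
tool_rot: [-3.13, 0.187, 0.021]
ft_force: [-0.0, 0.2, -0.5]
grip_width: 0.005
grip_force: 0.0
```

```bash
python3 -c "
from h import *
go((-145,-190,210))
W=lambda x,y,z:O+RS.apply(np.array([x-6,y+4,z])/1e3)
def tip(a,y,z): y+=165;z-=75;return y*np.cos(a)-z*np.sin(a)-165, y*np.sin(a)+z*np.cos(a)+75
for n in('scene','top'):
  im=ctrl.get_image(n);m=(im.max(2)<50).astype(np.uint8)
  k,l,st,ce=cv2.connectedComponentsWithStats(m)
  print(n,[(st[i][:5].tolist(),ce[i].round(1).tolist()) for i in range(1,k) if 40<st[i][4]<2500 and 150<ce[i][0]<340 and 100<ce[i][1]<290])
  for a in(0,.6,.75,.85): print(a,[proj(n,W(-140,*tip(a,-132,z))).round(0).tolist() for z in(157,200,243)])
  c=.6; print('lever lock grip',proj(n,W(-238,60+97*np.sin(c),80+97*np.cos(c))))
"
```

```text
t 13.9 slicer [-282.2 -196.4  410.6] F [-0.   0.2 -0.5] turn [-0.31  0.8  -0.08]
(-145, -190, 210) travel [ 0.14   -0.0055  0.1987]
scene [([230, 127, 11, 17, 119], [235.4, 134.7]), ([295, 181, 11, 10, 82], [299.6, 185.6]), ([181, 204, 24, 11, 225], [192.2, 208.7]), ([206, 237, 13, 13, 134], [212.3, 242.9])]
0 [[214.0, 191.0], [213.0, 180.0], [212.0, 169.0]]
0.6 [[203.0, 201.0], [197.0, 198.0], [190.0, 194.0]]
0.75 [[200.0, 205.0], [193.0, 203.0], [185.0, 202.0]]
0.85 [[199.0, 207.0], [191.0, 208.0], [182.0, 208.0]]
lever lock grip [233.49066889 133.93863195]
top [([219, 97, 10, 26, 45], [221.5, 108.3]), ([232, 98, 12, 26, 47], [239.7, 108.6]), ([314, 222, 32, 13, 118], [330.3, 227.9])]
0 [[288.0, 224.0], [289.0, 223.0], [291.0, 222.0]]
0.6 [[308.0, 227.0], [319.0, 227.0], [331.0, 227.0]]
0.75 [[312.0, 227.0], [325.0, 228.0], [339.0, 229.0]]
0.85 [[315.0, 228.0], [329.0, 228.0], [344.0, 229.0]]
lever lock grip [188.37057572 251.36633673]
```

The handle blob matches a tip of 0.85 rad in both views, and the lever is in lock. Hand it in.

```bash
python3 -c "
from bench import ctrl
print(ctrl.close_job())"
```

```text
the job is handed in; nothing more can be done
None
```

The job is handed in at about 14 s: the carriage is home, the lever is in lock and the meat table lies back on its stop, all confirmed in the camera images, with the arm clear of everything; the judge's verdict was not shown.

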